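# Find the bezel pusher with the loose handle and set it aside for repair

### The job

One of the four bezel pushers standing in the rack has a handle that has worked loose. Rock the handles gently to and fro along the row, one at a time and each as far as it moves freely, to feel for play without straining the sound ones; then lift the loose one out and stand it in the pocket of the separate repair block, fully home, and leave its handle tipped over against its stop, to either side, so that the fault shows. The sound pushers stay standing in the rack and everything else where it is.

Things in the scene. Friction and masses are not known exactly. Their poses are not given: they have to be found in the camera images.
- pusher_1: Bezel pusher, looks exactly like the other three: square steel shank 10 x 10 x 36 mm below a round brass collar (34 mm diameter, 6 mm thick, 9 mm at its 22 mm middle step), turned wooden handle with ball end above. Origin: centre of the collar's underside, where the shank begins; z up along the tool. About 0.2 kg; lifts straight out of the rack without force.
- pusher_2: As pusher_1 (the numbers do not tell the place). Of all four: the handle can rock only about the tool's own x axis, so that its ball goes along y, the row. A sound handle's ball springs back with about 8 N per mm; more than about 12 N sideways at the ball strains it. The shank's clearance in the rack adds 1 to 2 mm of idle movement each way to every tool.
- pusher_3: As pusher_1. Of all four: exactly one has a loose handle, and which cannot be seen: all stand straight at the start. The loose one rocks with under 1 N about 12 mm at the ball (0.2 rad) to either side of straight, then meets a stop; it stays where it is left, also leaning. Straighten it before lifting, or allow for a shank that hangs askew.
- pusher_4: As pusher_1. Of all four: a ball held hard between the fingers hardly turns in them, so a handle is best tipped for good by pushing the released ball from the side; tipping the loose one takes about 0.2 N at the ball.
- ball_1 (a point): Centre of the wooden ball end (30 mm diameter) of pusher_1's handle, 68 mm above the pusher's origin when straight and 60 mm above the rocking pivot; axes turn with the handle. Handle top 15 mm above this point; neck below 15 mm thick.
- ball_2 (a point): Centre of the wooden ball end (30 mm diameter) of pusher_2's handle, 68 mm above the pusher's origin when straight and 60 mm above the rocking pivot; axes turn with the handle. Handle top 15 mm above this point; neck below 15 mm thick.
- ball_3 (a point): Centre of the wooden ball end (30 mm diameter) of pusher_3's handle, 68 mm above the pusher's origin when straight and 60 mm above the rocking pivot; axes turn with the handle. Handle top 15 mm above this point; neck below 15 mm thick.
- ball_4 (a point): Centre of the wooden ball end (30 mm diameter) of pusher_4's handle, 68 mm above the pusher's origin when straight and 60 mm above the rocking pivot; axes turn with the handle. Handle top 15 mm above this point; neck below 15 mm thick.
- rack: Wooden block 76 (x) x 290 (y) x 45 mm high, with a 92 x 306 x 6 mm base board (included), fixed to the bench. Origin: centre of its underside. The pushers stand in sockets on its centre line at y = -105, -35, +35, +105 mm, collars resting on its top, axes parallel to the rack's.
- repair_block: Wooden block 85 x 85 x 45 mm high, with a 101 x 101 x 6 mm base board (included), fixed to the bench, empty. Origin: centre of its underside. In the middle of its top one square pocket 22 x 22 mm, 39 mm deep: the shank drops in with room to spare, the collar rests on the top; the tool's turn does not matter.
- bead_dish: Round aluminium dish with beads, 66 mm in diameter, 11 mm high; bystander. Origin: centre of its underside.
- tape_roll: Roll of tape lying flat, 98 mm in diameter, 25 mm high; bystander. Origin: centre of its underside.
- bench_block: Square steel bench block 64 x 64 x 19 mm; bystander. Origin: centre of its underside.
Not all that is in view belongs to the job. What is shaped like the pusher_1 but green is not meant.

How it is judged:
By the outcome, as a careful person would: the job done as asked, in the order asked, and still so for the second after the job is handed in, with the robot touching nothing.
It also fails if it takes over 72 s, if anything falls off the work surface, if the arm or the gripper's body presses on something with over 40 N, if the wrist force passes 120 N, or if a joint passes its speed limit or range.

### The arm

A 6-joint arm with a two-finger parallel gripper is mounted at the origin on a cart in front of the work surface, level with it; the furniture and walls round the work are solid. World frame = base frame: x ahead of the robot, y to its left, z up, the work surface at z = 0. Lengths are in m, angles in rad, forces in N, time in s.
With the tool pointing down it reaches from about 0.35 to 0.975 m from the base axis. Payload 17.4 kg.
Tool frame: the origin (TCP) lies on the centre line of the jaws, within the pads' length; the fingertips stand 17 mm ahead of it and the grasp point (between the pads) lies 2 mm behind it (ctrl.finger_overhang is the distance from the TCP to the fingertips, in m); z points along the fingers, y is the line along which they close (so a half turn about z gives the same grasp; the last joint's range is limited). The gripper opens to 85 mm and grips with 20 to 120 N. Pads are 22 mm wide; open, the fingers measure 114 mm over their backs; the gripper's body (76 mm by 85 mm) begins 54 mm behind the grasp point. The pads swing forward as they close: fully open they stand 13 mm farther back than shut.
Start: joints at [-1.372, 0.116, 1.442, -0, 1.584, -0.038], TCP at [0.158, -0.656, 0.248] pointing down, gripper open.
Joint ranges: [-2.83, 2.83], [-0.83, 2.19], [0.07, 2.5], [-1.14, 4.28], [0.01, 3], [-2.97, 2.97]. Speed limits (rad/s): [1.89, 1.89, 2.22, 3.14, 3.14, 3.14].

### API

Orientations are given as a rotation vector (axis times angle).
In Python, from station import ctrl, effector, solver, vision gives the robot as it stands. Calls block until the motion is done:
- ctrl.movep(position, orientation): joint-space move of the TCP to a pose.
- ctrl.move_l(position, vel=0.15, rot=None, stop_force=None): straight line of the TCP; rot=None keeps the orientation; vel is the mean speed in m/s. With stop_force (N) it stops when the force on the tool has changed by that much, and returns True; else False.
- ctrl.goto_joints(angles): joint-space move.
- effector.open_gripper() and effector.grasp(grasp_force=None): open the fingers fully, or close them until they stop; grasp_force is the grip in N (None keeps the last).
- ctrl.dwell(seconds).
- solver.ik(position, orientation): joint angles nearest the present ones, or None.
- vision.get_image(name): name is "side" or "top"; returns the picture (480x640x3 uint8, red, green, blue); there is no depth.
- vision.camera_params(name): a dict with "mtx" (3x3 intrinsics, pixels), "eye" and "orientation" of the camera in the world. Camera axes: x right, y down, z forward; pixel columns grow to the right and rows downward; lengths in m; the calibration is good to about 2 mm. A picture is of the moment at which its call begins. camera_params takes no time and is no camera call.
A pose or a line that the arm cannot do raises ctrl.MotionError and nothing moves.
- ctrl.sign_off(): hands the job in; it is judged then, once.
Trained networks look in the newest picture that a camera, given by its name, has taken for a name from the list of things; names that differ only in an ending like _2 or _b are one class to them, and where a whole thing is asked for, a point or a joint stands for the part that bears it (a point fixed in the world has none). Each returns a list of dicts, best first, with "conf" (0 to 1); they miss things now and then, are a little off and sometimes report something else, mostly with a low value. They report only what shows in the picture. A call takes as long as a camera call. They do not tell look-alikes from the thing itself.
- vision.spot_in(camera, name): "bbox" ([centre column, centre row, width, height] in pixels, round what is visible of it).
- vision.pinpoint(camera, name): "location" ([column, row] in pixels: a listed point, or the origin of a listed thing).
Readings, each from a call of its own:
- ctrl.get_t(): time.
- ctrl.get_q(): joint angles.
- ctrl.get_joint_velocities(): joint speeds.
- ctrl.get_joint_efforts(): joint torques, N m.
- ctrl.get_tcp_pos(): TCP position.
- ctrl.get_ee_rot(): TCP orientation.
- ctrl.get_force(): force on the tool from outside, world axes, zero at the start.
- ctrl.get_wrist_torque(): the same for the moment, N m.
- ctrl.get_grip_width(): finger opening in m.
- ctrl.get_grasp_force(): force on a finger pad.
Only numpy, scipy, OpenCV 4.12 (cv2) and the standard library are available. Lean on these libraries where they do the work, as an engineer would, in place of code of your own. Each camera call takes 0.05 s, during which the arm holds its last target. There are 200 camera calls.

## Working session

There is one attempt and no reset: what is moved stays moved. The work goes in short steps, each a Python script; the robot and the scene stay as the last script left them, time stands still between calls to the robot, and variables do not carry over. Pictures are saved under pics/ and viewed, at most 10 in all, crops included, and the job is handed in when it is done.

```bash
mkdir -p pics; ls; python3 - <<'E'
from station import ctrl, effector, solver, vision
import cv2, numpy as np
for c in ("top","side"):
    im=vision.get_image(c); cv2.imwrite(f"pics/{c}0.png",im[:,:,::-1])
    p=vision.camera_params(c); print(c,np.round(p["mtx"],1).tolist(),p["eye"],p["orientation"])
    for n in ("pusher_1","ball_1","rack","repair_block"):
        r=vision.pinpoint(c,n); print(n,[(np.round(d["location"],1).tolist(),round(d["conf"],2)) for d in r])
print(ctrl.get_t(),ctrl.get_ee_rot(),ctrl.get_tcp_pos(),ctrl.finger_overhang)
E
```

```text
pics
top [[499.8, 0.0, 319.4], [0.0, 499.8, 241.4], [0.0, 0.0, 1.0]] [ 0.40752048 -0.08874792  1.41174068] [-2.18039232  2.13505447 -0.10773819]
pusher_1 [([253.7, 254.2], 0.71), ([340.0, 224.4], 0.7), ([305.3, 256.9], 0.66), ([314.3, 212.8], 0.64), ([229.5, 249.6], 0.6), ([367.8, 216.9], 0.57), ([282.4, 256.9], 0.52)]
ball_1 [([228.8, 250.4], 0.69), ([336.2, 220.8], 0.65), ([251.3, 250.0], 0.54), ([317.7, 208.6], 0.43), ([302.8, 255.7], 0.39), ([373.4, 214.0], 0.39)]
rack []
repair_block [([366.7, 269.0], 0.69)]
side [[468.2, 0.0, 320.4], [0.0, 468.2, 238.1], [0.0, 0.0, 1.0]] [0.17367478 0.72248865 0.56562107] [-0.59499364  2.45447051 -1.46332432]
pusher_1 [([280.1, 316.5], 0.92), ([313.9, 281.2], 0.92), ([332.8, 268.4], 0.91), ([316.9, 225.7], 0.91), ([288.1, 249.3], 0.83), ([310.7, 244.0], 0.65), ([297.2, 299.5], 0.61)]
ball_1 [([275.0, 289.3], 0.9), ([288.6, 221.4], 0.81), ([296.0, 268.7], 0.78), ([315.8, 253.9], 0.67), ([316.7, 200.5], 0.62), ([334.5, 237.2], 0.59), ([311.9, 216.6], 0.58)]
rack [([276.6, 318.5], 0.73), ([307.6, 309.8], 0.68)]
repair_block [([367.7, 249.0], 0.66)]
0.5 [-3.11951074e+00 -3.70989748e-01 -8.33274611e-05] [ 0.15834856 -0.65615566  0.24824325] 0.017
```

View pics/top0.png

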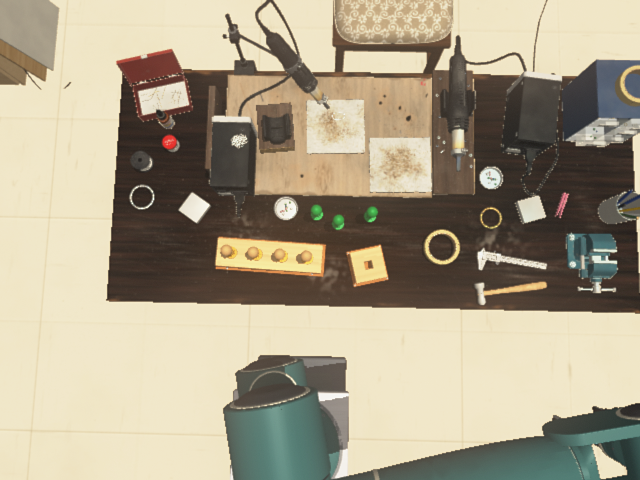

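View pics/side0.png

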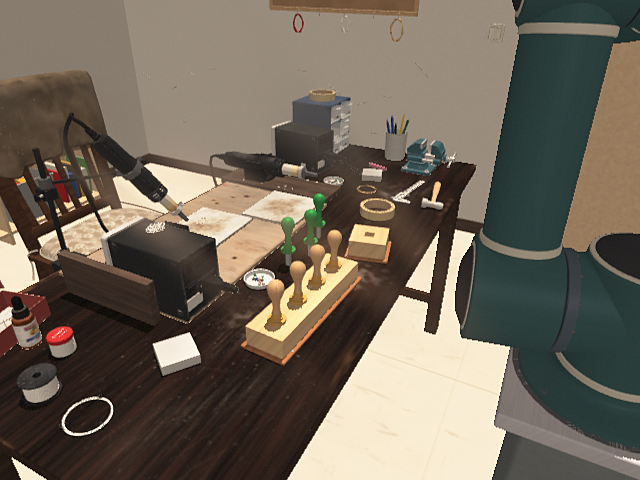

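The top view shows the rack at (216–325, 236–276) with four wooden balls at about (228,250), (252,251), (279,256) and (305,257). The repair block is at (367,266) with its pocket. The three green pushers at (317,212), (338,221) and (371,213) are decoys. Wooden handles in the yellow rack fit the description.

```bash
cat > h.py <<'E'
from station import ctrl, effector, solver, vision
import cv2, numpy as np
from scipy.spatial.transform import Rotation as R
from scipy.optimize import least_squares
def cam(c):
    p=vision.camera_params(c); return p["mtx"],np.array(p["eye"]),R.from_rotvec(p["orientation"]).as_matrix()
def proj(c,P):
    K,e,M=cam(c); q=(np.atleast_2d(P)-e)@M@K.T; return q[:,:2]/q[:,2:]
def plane(c,uv,z):
    K,e,M=cam(c); d=M@np.linalg.solve(K,[uv[0],uv[1],1]); return e+d*(z-e[2])/d[2]
E
python3 - <<'E'
from h import *
T=[(228.8,250.4),(251.3,251.5),(279.5,255.5),(304,256.5)]
S=[(275,289.3),(296,268.7),(315.8,253.9),(334.5,237.2)]
for t in T: print("top ball",plane("top",t,.113).round(4))
for t in S: print("side ball",plane("side",t,.113).round(4))
for t in [(280.1,316.5),(297.2,299.5),(313.9,281.2),(332.8,268.4)]: print("side collar",plane("side",t,.045).round(4))
# fit rack pose with side balls+collars
def pts(p,z): 
    c,s=np.cos(p[2]),np.sin(p[2]); return np.array([[p[0]-s*y,p[1]+c*y,z] for y in (.105,.035,-.035,-.105)])
C=[(280.1,316.5),(297.2,299.5),(313.9,281.2),(332.8,268.4)]
def f(p): return np.r_[(proj("side",pts(p,.113))-S).ravel(),(proj("side",pts(p,.045))-C).ravel(),(proj("top",pts(p,.113))-T).ravel()]
r=least_squares(f,[.4,.1,0],loss="soft_l1"); print("rack",r.x, f(r.x).round(1))
# segmentation of tops in the top view: yellow wood
im=cv2.imread("pics/top0.png"); hsv=cv2.cvtColor(im,cv2.COLOR_BGR2HSV)
print(hsv[245,265],hsv[270,318],hsv[260,358],hsv[285,360],hsv[278,385])
for n,(x0,y0,x1,y1) in dict(rack=(205,228,335,285),blk=(338,238,398,295)).items():
    m=((hsv[y0:y1,x0:x1,2]>150)&(hsv[y0:y1,x0:x1,1]>60)).astype(np.uint8)
    cs=max(cv2.findContours(m,cv2.RETR_EXTERNAL,cv2.CHAIN_APPROX_NONE)[0],key=cv2.contourArea)
    b=cv2.boxPoints(cv2.minAreaRect(cs))+[x0,y0]; print(n,b.round(1).tolist())
    for z in (.045,.006): 
        w=np.array([plane("top",q,z) for q in b]); print(z,w.round(3).tolist(),w.mean(0).round(4),np.linalg.norm(np.diff(w,axis=0),axis=1).round(3))
a=cv2.resize(im[200:300,205:405],None,fx=4,fy=4,interpolation=cv2.INTER_CUBIC)
s=cv2.resize(cv2.imread("pics/side0.png")[185:365,235:405],None,fx=3,fy=3,interpolation=cv2.INTER_CUBIC)
cv2.imwrite("pics/topcrop.png",a);cv2.imwrite("pics/sidecrop.png",s)
E
```

```text
top ball [0.525  0.1652 0.113 ]
top ball [0.5234 0.1062 0.113 ]
top ball [0.5144 0.0321 0.113 ]
top ball [ 0.5131 -0.0319  0.113 ]
side ball [0.5265 0.1743 0.113 ]
side ball [0.5271 0.1015 0.113 ]
side ball [0.5196 0.038  0.113 ]
side ball [ 0.5166 -0.0392  0.113 ]
side collar [0.5276 0.1592 0.045 ]
side collar [0.5256 0.1007 0.045 ]
side collar [0.5262 0.0318 0.045 ]
side collar [ 0.5134 -0.0289  0.045 ]
rack [ 0.5218643   0.06814273 -0.05106388] [ 0.  -0.5  1.2  0.9  0.9 -1.2 -0.5  0.5 -3.9  4.4  0.3  1.   2.4  1.2
  0.2 -2.1 -2.9 -0.9  1.2 -0.1 -0.3 -2.2  1.9 -1.3]
[ 24  98 245] [ 25  88 246] [ 23  99 245] [ 13 160 185] [ 13 146 223]
rack [[214.4, 268.1], [216.8, 235.9], [325.4, 244.2], [322.9, 276.4]]
0.045 [[0.482, 0.216, 0.045], [0.571, 0.213, 0.045], [0.554, -0.087, 0.045], [0.465, -0.082, 0.045]] [0.5179 0.0652 0.045 ] [0.089 0.301 0.089]
0.006 [[0.484, 0.225, 0.006], [0.575, 0.222, 0.006], [0.558, -0.087, 0.006], [0.467, -0.082, 0.006]] [0.521  0.0696 0.006 ] [0.092 0.309 0.091]
blk [[345.9, 251.7], [380.5, 244.1], [388.1, 279.1], [353.6, 286.7]]
0.045 [[0.534, -0.144, 0.045], [0.557, -0.238, 0.045], [0.462, -0.26, 0.045], [0.439, -0.166, 0.045]] [ 0.498  -0.2018  0.045 ] [0.097 0.098 0.096]
0.006 [[0.538, -0.145, 0.006], [0.561, -0.242, 0.006], [0.463, -0.265, 0.006], [0.44, -0.168, 0.006]] [ 0.5006 -0.2051  0.006 ] [0.1   0.101 0.099]
```

View pics/topcrop.png

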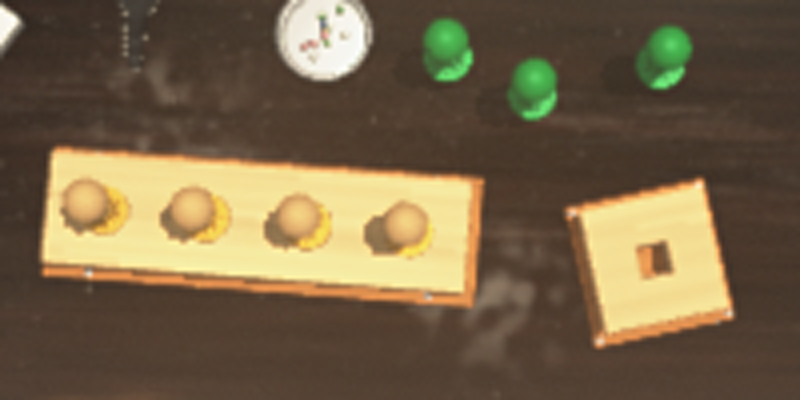

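View pics/sidecrop.png

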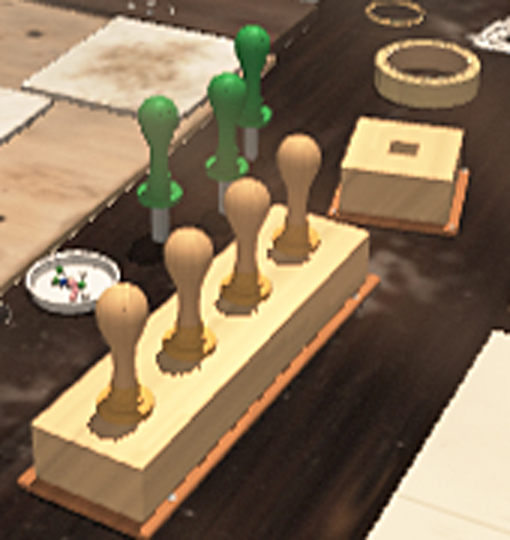

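The crops confirm four wooden-handled pushers in the rack, with top-view balls at about (226.5,250.5), (253.2,252.5), (279.8,254.5) and (306.5,256.3). The green ones stand outside the rack. The repair block's pocket is at (368.8,265) in the top view and (369.7,234.3) in the side view. I'll refit with these points.

```bash
python3 - <<'E'
from h import *
T=[(226.5,250.5),(253.25,252.5),(279.75,254.5),(306.5,256.25)]
S=[(276,287.7),(298,269),(317.3,252.3),(334.3,237.7)]
def pts(p,z): 
    c,s=np.cos(p[2]),np.sin(p[2]); return np.array([[p[0]-s*y,p[1]+c*y,z] for y in (.105,.035,-.035,-.105)])
for cs in (("top",),("side",),("top","side")):
    f=lambda p: np.r_[tuple((proj(c,pts(p,.113))-dict(top=T,side=S)[c]).ravel() for c in cs)]
    r=least_squares(f,[.52,.07,-.05]); print("rack",cs,r.x.round(4),f(r.x).round(1))
print("balls",pts(r.x,.113).round(4).tolist())
print("pocket",plane("top",(368.75,265),.045),plane("side",(369.7,234.3),.045))
for c in ("top","side"): print(c,proj(c,[.5006,-.2051,.0]))
# reachability
yaw=r.x[2]
for k in (0,np.pi):
    for a in (np.pi/2,):
        o=(R.from_euler("z",yaw+a+k)*R.from_rotvec([np.pi,0,0])).as_rotvec()
        for P in (pts(r.x,.113)[0],pts(r.x,.113)[3],[.5,-.205,.26]):
            q=solver.ik(P,o); print(None if q is None else np.round(q,2))
E
```

```text
rack ('top',) [ 0.5191  0.0663 -0.0516] [ 0.   0.  -0.1 -0.   0.1 -0.1  0.   0.1]
rack ('side',) [ 0.5218  0.0657 -0.0494] [-0.1  0.4 -0.1 -0.   0.  -0.1  0.2 -0.5]
rack ('top', 'side') [ 0.5206  0.0664 -0.051 ] [-0.  -0.5 -0.1 -0.6  0.  -0.7  0.  -0.5  0.2  0.8  0.3  0.3  0.4  0.2
  0.6 -0.2]
balls [[0.526, 0.1713, 0.113], [0.5224, 0.1014, 0.113], [0.5188, 0.0315, 0.113], [0.5153, -0.0384, 0.113]]
pocket [ 0.49900371 -0.20657864  0.045     ] [ 0.50090011 -0.20639313  0.045     ]
top [[366.84543855 265.46107488]]
side [[368.37686968 251.01455913]]
[ 0.27 -0.08  1.86  0.    1.36  0.32]
[-0.12 -0.16  1.94  0.    1.37 -0.07]
[-0.44 -0.18  1.71  0.    1.61 -0.39]
[ 0.27 -0.08  1.86  0.    1.36 -2.82]
None
[-0.44 -0.18  1.71  0.    1.61  2.76]
```

```bash
cat >> h.py <<'E'
C0=np.array([.5206,.0664]); yaw=-.051; U=np.array([-np.sin(yaw),np.cos(yaw)])
def ori(tilt=0):  # tilt about rack x: +tilt leans the tool's upper end toward -row... (right-hand about rack x)
    return (R.from_euler("z",yaw)*R.from_euler("x",tilt)*R.from_euler("z",np.pi/2)*R.from_rotvec([np.pi,0,0])).as_rotvec()
def P(s,z): return np.r_[C0+U*s,z]
def s_now(): return float((np.array(ctrl.get_tcp_pos())[:2]-C0)@U)
PZ=.117; HZ=.155
def push(s0,d,reach=.028,f=4):
    """from gap centre s0 push in direction d until force f; report stop, force, then return to s0"""
    hit=ctrl.move_l(P(s0+d*reach,PZ),vel=.018,stop_force=f)
    s=s_now(); F=np.array(ctrl.get_force())
    print(f"gap {s0:+.3f} dir {d:+d} hit {hit} travel {abs(s-s0)*1e3:.1f} mm, F {F.round(1)}, t {ctrl.get_t():.1f}")
    ctrl.move_l(P(s0,PZ),vel=.05)
    return s
E
python3 - <<'E'
from h import *
effector.grasp(20)
print(ctrl.get_t(), ctrl.get_grip_width())
ctrl.movep(P(-.14,.2),ori()); print(ctrl.get_t())
ctrl.move_l(P(-.14,PZ),vel=.1,stop_force=8)
print(ctrl.get_tcp_pos(),np.round(ctrl.get_force(),2),ctrl.get_t())
push(-.14,1)
E
```

```text
1.2667 -0.00023832091566093603
3.7
[ 0.51377452 -0.07349078  0.11768163] [0.47 0.35 0.51] 4.6833
gap -0.140 dir +1 hit True travel 14.1 mm, F [-0.7 -5.3  3.6], t 5.6
```

```bash
python3 - <<'E'
from h import *
ctrl.move_l(P(-.14,HZ),vel=.15); ctrl.move_l(P(-.07,HZ),vel=.15)
print("hit down",ctrl.move_l(P(-.07,PZ),vel=.1,stop_force=8), np.round(ctrl.get_force(),1))
push(-.07,-1)
s=push(-.07,1)
print(ctrl.get_t())
E
```

```text
hit down False [0.6 0.8 0.1]
gap -0.070 dir -1 hit True travel 10.6 mm, F [-0.3  4.   2.9], t 8.3
gap -0.070 dir +1 hit True travel 14.0 mm, F [-0.5 -5.1  3.6], t 9.6
10.0083
```

```bash
python3 - <<'E'
from h import *
for g in (0,.07,.14):
    last=g-.07
    ctrl.move_l(P(last,HZ),vel=.15); ctrl.move_l(P(g,HZ),vel=.15)
    print("hit down",ctrl.move_l(P(g,PZ),vel=.1,stop_force=8))
    if abs(push(g,-1)-g)>.018: print("loose on -"); break
    if g<.14 and abs(push(g,1)-g)>.018: print("loose on +"); break
print(ctrl.get_t())
E
```

```text
hit down False
gap +0.000 dir -1 hit True travel 10.6 mm, F [0.1 4.  3.1], t 12.3
gap +0.000 dir +1 hit True travel 25.5 mm, F [-0.1 -3.1  3.4], t 14.0
loose on +
14.6667
```

The pusher at s=+35 is loose (25.5 mm of travel against about 12 for the sound ones). It now leans toward +s. The contacts show the true positions are +1.7 mm along the row. I'll finish rocking it and the last pusher from offset gap positions.

```bash
python3 - <<'E'
from h import *
def hop(a,b):
    ctrl.move_l(P(a,HZ),vel=.15); ctrl.move_l(P(b,HZ),vel=.2)
    print("hit down",ctrl.move_l(P(b,PZ),vel=.1,stop_force=3),round(ctrl.get_tcp_pos()[2],4))
hop(0,.0784)
push(.0784,-1,reach=.038)
push(.0784,1)
hop(.0784,.1417)
push(.1417,-1)
print(ctrl.get_t())
E
```

```text
hit down True 0.1138
gap +0.078 dir -1 hit True travel 30.6 mm, F [-0.1  3.3  3.1], t 17.6
gap +0.078 dir +1 hit True travel 5.4 mm, F [-0.8 -4.4  2.6], t 18.9
hit down True 0.1457
gap +0.142 dir -1 hit True travel 11.8 mm, F [-0.5  2.8  4.5], t 21.5
22.0417
```

```bash
python3 - <<'E'
from h import *
push(.1417,-1)
ctrl.move_l(P(.1417,HZ),vel=.15); ctrl.move_l(P(-.005,HZ),vel=.2)
print("hit down",ctrl.move_l(P(-.005,PZ),vel=.08,stop_force=8),round(ctrl.get_tcp_pos()[2],4))
print("straighten hit",ctrl.move_l(P(.0122,PZ),vel=.03,stop_force=6),s_now(),np.round(ctrl.get_force(),1))
ctrl.move_l(P(-.002,PZ),vel=.05); ctrl.move_l(P(-.002,.17),vel=.2)
effector.open_gripper(); ctrl.move_l(P(.0367,.17),vel=.2)
im=vision.get_image("side"); cv2.imwrite("pics/s1.png",cv2.resize(im[170:370,220:400,::-1],None,fx=3,fy=3))
print(ctrl.get_t())
E
```

```text
gap +0.142 dir -1 hit True travel 12.3 mm, F [0.6 4.8 3.1], t 22.9
hit down False 0.1169
straighten hit False 0.012267244014112732 [-0.3  0.   0.5]
27.9333
```

View pics/s1.png

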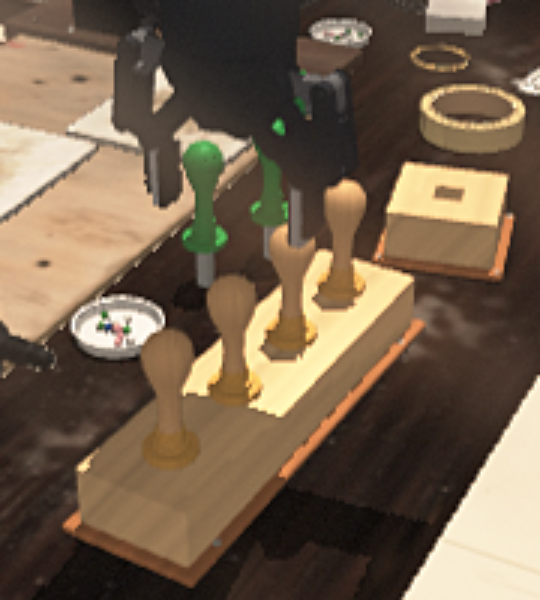

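All handles stand straight, and the open gripper is above the second ball from the left (s=+35). Next I grasp and lift.

```bash
python3 - <<'E'
from h import *
print("down hit",ctrl.move_l(P(.0367,.111),vel=.1,stop_force=8))
effector.grasp(30); print("grip",ctrl.get_grip_width(),ctrl.get_grasp_force(),np.round(ctrl.get_force(),1))
print("lift hit",ctrl.move_l(P(.0367,.256),vel=.12,stop_force=15),ctrl.get_tcp_pos()[2],np.round(ctrl.get_force(),1),ctrl.get_grip_width())
ctrl.move_l([.500,-.205,.256],vel=.25)
for c in ("side","top"):
    im=vision.get_image(c); cv2.imwrite(f"pics/{c}2.png",im[:,:,::-1])
cv2.imwrite("pics/s2.png",cv2.resize(cv2.imread("pics/side2.png")[80:300,270:470],None,fx=2.7,fy=2.7))
print(ctrl.get_t(),np.round(ctrl.get_force(),1),ctrl.get_grip_width())
E
```

```text
down hit False
grip 0.027886736220663816 29.393085837364197 [-0.3 -0.4  3.8]
lift hit False 0.2550774295838492 [-0.4 -0.3 -2.2] 0.02831133410427734
32.0833 [-0.1  0.8 -2.1] 0.02769664409133362
```

View pics/s2.png

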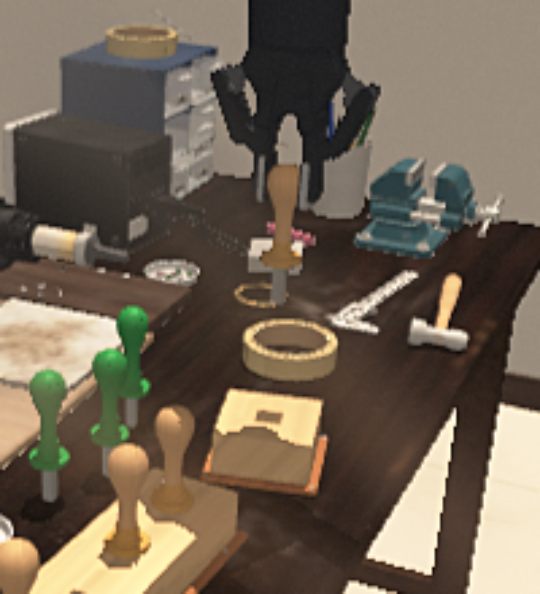

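The pusher hangs from the gripper at about (282,250) in the crop, nearly upright, above the block. I'll check the hang angle numerically, then lower it.

```bash
python3 - <<'E'
from h import *
p=ctrl.get_tcp_pos(); b=np.array([p[0],p[1],p[2]+.002])
uv=proj("side",[b,b-[0,0,.068],b-[0,0,.104]]); print("vertical prediction in crop",((uv-[270,80])*2.7).round(0).tolist())
print("low hit",ctrl.move_l([.500,-.205,.154],vel=.15,stop_force=8))
im=vision.get_image("side"); cv2.imwrite("pics/s3.png",cv2.resize(im[160:290,310:440,::-1],None,fx=4.5,fy=4.5,interpolation=cv2.INTER_CUBIC))
print(ctrl.get_t(),ctrl.get_tcp_pos())
E
```

```text
vertical prediction in crop [[287.0, 181.0], [281.0, 262.0], [278.0, 303.0]]
low hit False
32.9667 [ 0.50048394 -0.20516836  0.15526613]
```

View pics/s3.png

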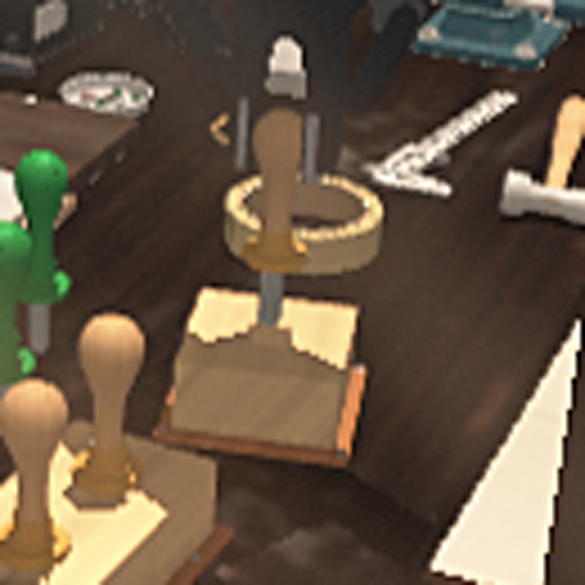

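The shank hangs straight, with its tip at about (270,322) over the pocket region. I'll lower it.

```bash
python3 - <<'E'
from h import *
h=ctrl.move_l([.500,-.205,.107],vel=.04,stop_force=5); z=ctrl.get_tcp_pos()[2]
print("hit",h,z,np.round(ctrl.get_force(),1),ctrl.get_t())
if z<.118:
    effector.open_gripper(); print(ctrl.get_tcp_pos(),np.round(ctrl.get_force(),1))
    ctrl.move_l([.500,-.205,.175],vel=.15)
    for c in ("side","top"):
        print(c,[(np.round(d["location"],1).tolist(),round(d["conf"],2)) for d in (vision.get_image(c) is not None and vision.pinpoint(c,"ball_1"))])
    im=vision.get_image("side"); cv2.imwrite("pics/s4.png",cv2.resize(im[160:290,310:440,::-1],None,fx=4.5,fy=4.5,interpolation=cv2.INTER_CUBIC))
    print("pred ball/collar side",proj("side",[[.5,-.205,.113],[.5,-.205,.045]]))
print(ctrl.get_t())
E
```

```text
hit True 0.11132307778471824 [0.2 0.4 4.9] 33.9417
[ 0.4994171  -0.20471088  0.11046637] [-0.6  0.3 -0.1]
side [([276.3, 290.4], 0.96), ([333.2, 234.8], 0.87), ([307.3, 214.7], 0.85), ([317.7, 255.3], 0.83), ([372.1, 207.6], 0.55), ([288.3, 221.1], 0.55), ([316.6, 199.5], 0.46)]
top [([304.3, 259.5], 0.66), ([227.2, 249.8], 0.66), ([282.3, 254.5], 0.59), ([373.6, 212.8], 0.45), ([314.9, 208.6], 0.41)]
pred ball/collar side [[371.81733228 208.50065356]
 [369.83980194 234.63023716]]
35.3667
```

View pics/s4.png

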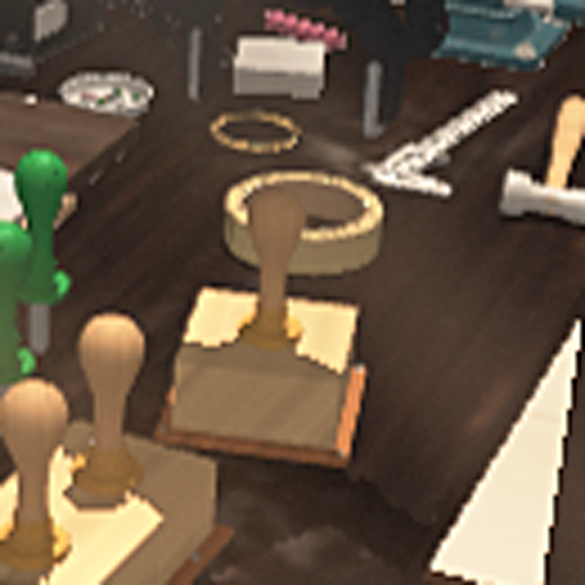

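The pusher stands fully home: TCP at 0.111, and the collar on the block top at (272,325) in the crop. Now I push the released ball along the row axis with closed fingers.

```bash
python3 - <<'E'
from h import *
B=np.array([.4995,-.2048])
Q=lambda s,z: np.r_[B+U*s,z]
ctrl.move_l(Q(-.042,.175),vel=.2); effector.grasp(20)
print("down",ctrl.move_l(Q(-.042,PZ),vel=.1,stop_force=8))
print("hit",ctrl.move_l(Q(-.0098,PZ),vel=.018,stop_force=2.5),((np.array(ctrl.get_tcp_pos())[:2]-B)@U),np.round(ctrl.get_force(),2))
ctrl.dwell(.2)
ctrl.move_l(Q(-.016,PZ),vel=.008); ctrl.move_l(Q(-.06,PZ),vel=.08); ctrl.move_l(Q(-.09,.22),vel=.2)
ctrl.movep([.36,-.38,.26],ori())
for c in ("side","top"):
    im=vision.get_image(c); cv2.imwrite(f"pics/{c}5.png",im[:,:,::-1])
a=cv2.imread("pics/side5.png")[180:280,320:420]; b=cv2.imread("pics/top5.png")[215:315,320:420]
cv2.imwrite("pics/s5.png",cv2.resize(np.hstack([a,b]),None,fx=4,fy=4,interpolation=cv2.INTER_CUBIC))
for l in (0,.2):
    o=[B[0]+U[0]*.06*np.sin(l),B[1]+U[1]*.06*np.sin(l),.053+.06*np.cos(l)]
    print("lean",l,((proj("side",o)-[320,180])*4).round(),((proj("top",o)-[320,215])*4+[400,0]).round())
print(ctrl.get_t())
E
```

```text
down False
hit False -0.009872561276531543 [-0.45  0.1  -0.46]
lean 0 [[208. 114.]] [[601. 192.]]
lean 0.2 [[199. 124.]] [[583. 191.]]
42.475
```

View pics/s5.png

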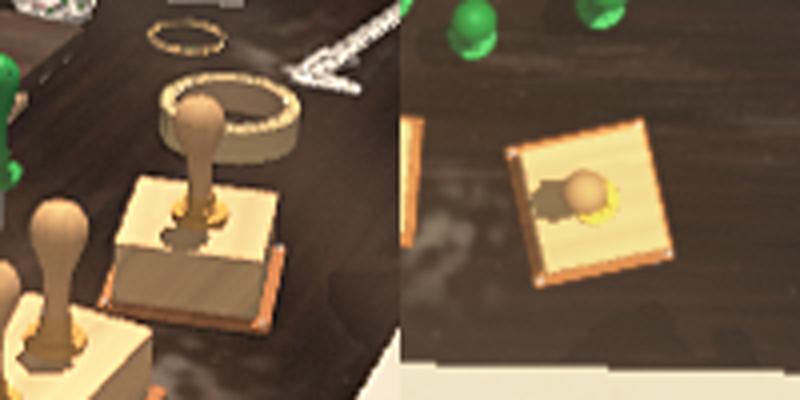

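Side ball is at about (199,117) and top ball at about (586,190), so it leans roughly 0.16–0.2 rad. No stop was felt, so I'll push a few mm further in steps while averaging the force.

```bash
python3 - <<'E'
from h import *
B=np.array([.4995,-.2048])
Q=lambda s,z: np.r_[B+U*s,z]
def F():
    v=[]
    for _ in range(12): ctrl.dwell(.015); v.append(ctrl.get_force())
    return np.mean(v,0).round(2)
ctrl.movep(Q(-.07,.16),ori()); ctrl.move_l(Q(-.05,PZ),vel=.12); ctrl.move_l(Q(-.02,PZ),vel=.05)
print("free",F(),ctrl.get_t())
for s in (-.0105,-.0085,-.007,-.0055):
    h=ctrl.move_l(Q(s,PZ),vel=.015,stop_force=2.5); print(s,h,F())
    if h: break
ctrl.move_l(Q(-.016,PZ),vel=.008); ctrl.move_l(Q(-.06,PZ),vel=.08); ctrl.move_l(Q(-.09,.2),vel=.2)
ctrl.movep([.36,-.38,.26],ori())
for c in ("side","top"):
    im=vision.get_image(c); cv2.imwrite(f"pics/{c}6.png",im[:,:,::-1])
a=cv2.imread("pics/side6.png")[180:280,320:420]; b=cv2.imread("pics/top6.png")[215:315,320:420]
cv2.imwrite("pics/s6.png",cv2.resize(np.hstack([a,b]),None,fx=4,fy=4,interpolation=cv2.INTER_CUBIC))
print(ctrl.get_t())
E
```

```text
free [0.13 0.13 0.11] 44.7833
-0.0105 False [ 0.03 -0.83  0.43]
-0.0085 False [ 0.06 -0.41  0.06]
-0.007 False [ 0.08 -0.41  0.12]
-0.0055 False [ 0.17 -0.46  0.32]
50.725
```

View pics/s6.png

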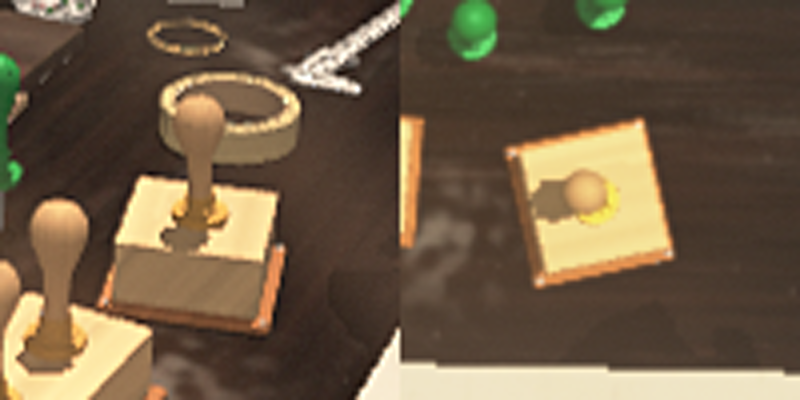

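The ball did not move after a further 4 mm of pushing. Force rose to about 1 N, then held at about 0.5 N while the whole tool tipped, and it dropped back. So the handle is at its stop and the collar sits flat. Handing in.

```bash
python3 -c "
from station import ctrl
print(ctrl.get_t()); print(ctrl.sign_off())"
```

```text
50.725
the job is handed in; nothing more can be done
None
```

I rocked all four handles and found the loose pusher second from the +y end of the rack; it now stands fully home in the repair block, handle tipped to its stop toward the rack, and the job was handed in at 50.7 s.

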